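# Close the pressure cooker

### The job

Pick up the pressure cooker's lid by its bar handle, lower it gently into the rim of the pot on the hob so that its tabs drop through the gaps, and turn it clockwise until it is clamped firmly tight, but do not force it further. Let go, leaving the pot where it stands and the things around it undisturbed.

Things in the scene. Friction and masses are not known exactly. Their poses are not given: they have to be found in the camera images.
- lid_handle (a point): Middle of the lid's dark bar handle (along x, 112 long, 24 wide, 24 high, 30 to 54 above the lid's flat underside; this point 42). Steel lid 171 mm across, 0.55 kg, dome 18 high; four tabs stick out on its +x, +y, -x, -y sides to 97 from the axis: 22 wide, 0 to 7 above the underside. A dark valve (26 across, 39 high) stands at x = y = 46. The lid starts upright on the worktop left of the hob.
- lid: The lid; origin at the centre of its flat underside, axes as lid_handle. Tabs set in the gaps, it rests on the seal. Turned clockwise from above it runs free, then meets the ramps 14 to 50 degrees past the gap centres (worn or new seal, not measured). There the moment about the axis rises from under 0.15 to 0.5 N m within about 5 degrees: rightly tight. Under 0.3 is loose, over 0.8 forced.
- ring: Steel locking ring on the pot's rim; origin at the centre of the pot's underside, z up. 201 mm inside, top 136 high. Four lugs, ramped below, reach in to 88.5 from the axis; the four gaps between them are 28 degrees wide, centred on +x, +y, -x, -y. Inside lies a springy seal (22 N/mm): the lid's underside comes to rest on it 117 +-1.6 high; on top of the lugs it would stand about 134.
- pot: The steel pot that carries the ring, 187 mm across and 136 high, about 4.5 kg, standing loose on the black glass hob (z = 0), with onions inside; two dark side handles on its +y and -y reach to 148 from the axis, 94 high. Same origin and axes as ring.
- egg_timer: Red and white egg timer, 59 mm across, 52 high, between lid and pot at the hob's left front; origin under its centre. Leave alone.
- wooden_spoon: Wooden spoon, 295 long, lying on the left of the hob; origin at its middle. Leave alone.
- onion: Brown onion, 69 mm across, 74 high, on the worktop right of the hob; origin under its centre. Leave alone.
- spice_jar: Glass spice jar with a red cap, 45 mm across, 106 high, on the worktop right of the hob; origin under its centre. Leave alone.

How it is judged:
By the outcome, as a careful person would: the job done as asked, in the order asked, and still so for the second after the job is handed in, with the robot touching nothing.
It also fails if it takes over 54 s, if anything falls off the work surface, if the arm or the gripper's body presses on something with over 40 N, if the wrist force passes 120 N, or if a joint passes its speed limit or range.

### The arm

A 7-joint arm with a two-finger parallel gripper is mounted at the origin on a cart in front of the work surface, level with it; the furniture and walls round the work are solid. World frame = base frame: x ahead of the robot, y to its left, z up, the work surface at z = 0. Lengths are in m, angles in rad, forces in N, time in s.
With the tool pointing down it reaches from about 0.4 to 0.85 m from the base axis. Payload 10.4 kg.
Tool frame: the origin (TCP) lies at the very end of the fingers, on their centre line; the grasp point (between the pads) lies 19 mm behind it (r.pinch_z is the distance from the TCP to the grasp point, in m); z points along the fingers, y is the line along which they close (so a half turn about z gives the same grasp; the last joint's range is limited). The gripper opens to 87 mm and grips with 3 to 60 N. Pads are 19 mm wide; open, the fingers measure 117 mm over their backs; the gripper's body (75 mm by 190 mm) begins 51 mm behind the grasp point.
Start: joints at [-1.273, 0.332, -0.065, 1.46, 0.022, 1.35, -0.088], TCP at [0.197, 0.593, 0.223] pointing down, gripper open.
Joint ranges: [-2.6, 2.6], [-0.5, 2.12], [-1.47, 1.34], [0.16, 2.42], [-1.27, 4.41], [0.06, 2.06], [-2.6, 2.6]. Speed limits (rad/s): [2.22, 2.22, 2.79, 2.79, 3.14, 3.14, 3.14].

### API

Orientations are given as a unit quaternion [x, y, z, w].
In Python, from bench import sensors, vision, r gives the robot as it stands.
- The arm moves only by the shell command python3 -m crank 'ROWS' [OPENING] [FORCE]. ROWS is JSON, a list of rows, each a list of 2 entries, a list of its own where there are three numbers: the shift along the tool's x, y, z normalised to -1 to 1, where 1 is 3 cm, then the turn about the tool's z normalised to -1 to 1, where 1 is 8 degrees. A call has 1 to 12 rows; each row shifts and turns the commanded pose from where the row before left it, along the tool's axes as they then stand; what a row does not reach is not made up. A row lasts 1/8 s, in which the tool goes at most 62.5 mm and 10.7 degrees, less where a joint would pass 70% of its speed; a pose out of reach is approached as far as the arm can. A call with a number of a shift or a turn outside -1 to 1 is refused whole. A call with a gripper value outside its range is refused whole. OPENING is the opening, from 0 (shut) to 1 (fully open), set as the call begins (- or left out, the last holds). The fingers move at their own pace and stop on an object; FORCE is the grip in N (left out, the last holds). Time passes only in rows, so rows that do not move let the fingers close. It gives the time, the measured TCP pose, the force, the opening and the grip force at its end, in the units of the state.
- sensors.read_state(): the state, without advancing time (a new reading comes with each control period).
- vision.camera(name): name is "side" or "top"; returns the picture (480x640x3 uint8, red, green, blue); there is no depth.
- vision.camera_model(name): a dict with "vertical_fov" (degrees; the focal length in pixels is half the picture's height over the tangent of half this angle, whatever the lens; pixels are square), "cx", "cy" (the principal point, pixels), "camera_from_world" (4x4, takes a point from world to camera coordinates). Camera axes: x right, y down, z forward; pixel columns grow to the right and rows downward; lengths in m; the calibration is good to about 2 mm. A picture is of the moment at which its call begins. camera_model takes no time and is no camera call.
- r.close_job(): hands the job in; it is judged then, once.
The state is a dict: "time": time; "joint_positions": joint angles; "joint_vel": joint speeds; "joint_torque": joint torques, N m; "ee_pos": TCP position; "eef_rot": TCP orientation; "ft_force": force on the tool from outside, world axes, zero at the start; "torque": the same for the moment, N m; "width": finger opening in m; "grip_force": force on a finger pad.
Only numpy, scipy, OpenCV 4.12 (cv2) and the standard library are available. Lean on these libraries where they do the work, as an engineer would, in place of code of your own. Each camera call takes 0.05 s, during which the arm holds its last target. There are 200 camera calls.

## Working session

There is one attempt and no reset: what is moved stays moved. The work goes in short steps, Python scripts to look and compute and a shell command to move; the robot and the scene stay as the last step left them, time stands still between calls to the robot, and variables do not carry over. Pictures are saved under pics/ and viewed, at most 10 in all, crops included, and the job is handed in when it is done.

```bash
ls; mkdir -p pics; python3 - <<'E'
from bench import sensors, vision, r
import cv2
for n in("top","side"):
    im=vision.camera(n); cv2.imwrite(f"pics/{n}0.png",im[:,:,::-1]); m=vision.camera_model(n); print(n,m)
s=sensors.read_state(); print(s, r.pinch_z)
E
```

```text
pics
top {'vertical_fov': 48.76028500066748, 'cx': 319.69661056625534, 'cy': 246.32533629298197, 'camera_from_world': array([[ 0.00524179, -0.99984866,  0.01658844, -0.06021393],
       [-0.98699451, -0.00783829, -0.16056275,  0.5627575 ],
       [ 0.16066847, -0.01553106, -0.98688623,  1.36632199],
       [ 0.        ,  0.        ,  0.        ,  1.        ]])}
side {'vertical_fov': 47.86081534279384, 'cx': 319.6659075580622, 'cy': 244.82500386961956, 'camera_from_world': array([[ 0.80936401, -0.5873017 ,  0.00257051, -0.48483708],
       [-0.33560307, -0.46607955, -0.81862106,  0.21907275],
       [ 0.4819756 ,  0.66169975, -0.57432827,  1.40629113],
       [ 0.        ,  0.        ,  0.        ,  1.        ]])}
{'time': 0.1, 'joint_positions': array([-1.27259501,  0.33277221, -0.06467693,  1.4608363 ,  0.02159152,
        1.3498943 , -0.08848791]), 'joint_vel': array([-1.17906204e-03, -1.03988447e-03,  2.22885833e-05, -3.04858716e-03,
        2.90479045e-04,  9.45155516e-04, -3.04035502e-04]), 'joint_torque': array([ 7.46316691e-04, -6.24542570e+01,  2.39060837e-02, -3.90721142e+01,
       -6.16280548e-02,  3.64102155e-02,  5.12208226e-05]), 'ee_pos': array([0.1969871 , 0.5927927 , 0.22186625]), 'eef_rot': array([ 1.59710155e-01,  9.87163764e-01, -6.03575647e-04, -7.02856346e-05]), 'ft_force': array([0.29519898, 0.17921703, 0.01028252]), 'torque': array([ 0.00295453, -0.03633293, -0.00297243]), 'grip_force': 0.0, 'width': 0.08706717141571975} 0.0187
```

View pics/top0.png

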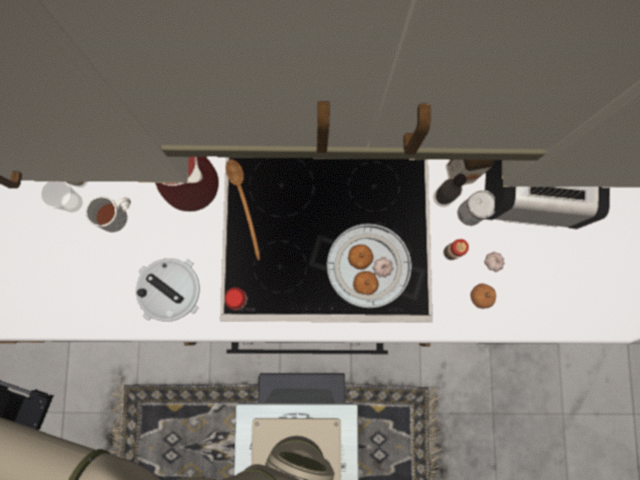

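View pics/side0.png

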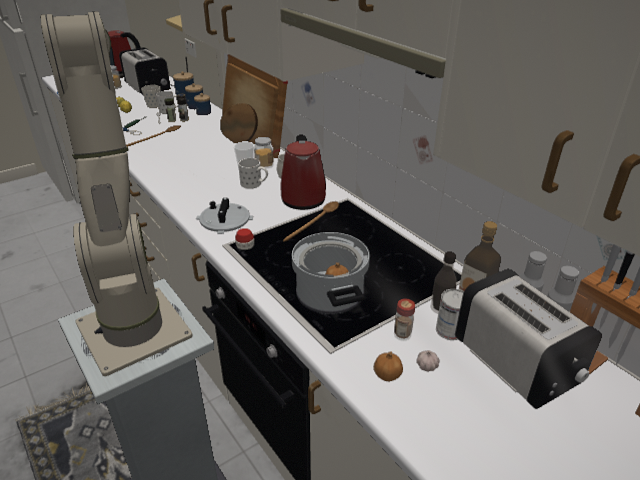

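The top view shows the lid at about (168,289), with its bar running from (147,275) to (182,302) and the valve at (142,293). The pot is at (369,265), with side handles near (321,250) and (417,282). The side view shows the pot standing clear, with the timer at (244,238) between it and the lid.

```bash
cat > h.py <<'E'
import numpy as np, cv2
from bench import sensors, vision, r
def cast(n,uv,z):
    m=vision.camera_model(n); f=240/np.tan(np.radians(m["vertical_fov"])/2); T=m["camera_from_world"]
    uv=np.atleast_2d(uv).astype(float); d=np.c_[(uv[:,0]-m["cx"])/f,(uv[:,1]-m["cy"])/f,np.ones(len(uv))]@T[:3,:3]
    c=-T[:3,:3].T@T[:3,3]; return c+d*((z-c[2])/d[:,2])[:,None]
def proj(n,p):
    m=vision.camera_model(n); f=240/np.tan(np.radians(m["vertical_fov"])/2); T=m["camera_from_world"]
    q=np.atleast_2d(p)@T[:3,:3].T+T[:3,3]; return np.c_[m["cx"]+f*q[:,0]/q[:,2],m["cy"]+f*q[:,1]/q[:,2]]
def circ(p):
    p=p[:,:2]
    for _ in range(4):
        s=np.linalg.lstsq(np.c_[2*p,np.ones(len(p))],(p**2).sum(1),rcond=None)[0]; R=np.sqrt(s[2]+s[:2]@s[:2])
        e=abs(np.hypot(*(p-s[:2]).T)-R); p=p[e<max(.002,1.5*np.median(e))]
    return s[:2],R,len(p)
def yaw():
    q=sensors.read_state()["eef_rot"]; return np.degrees(2*np.arctan2(q[1],q[0]))
def state():
    s=sensors.read_state(); print(round(s["time"],2),s["ee_pos"].round(4),"yaw",yaw().round(2),"F",s["ft_force"].round(2),"M",s["torque"].round(3),s["width"].round(4),s["grip_force"].round(1),"q",s["joint_positions"].round(2)); return s
def bar(im,lo,hi,zt):  # handle in pixel box
    b=im[lo[1]:hi[1],lo[0]:hi[0]].max(2)<70
    n,l,st,c=cv2.connectedComponentsWithStats(b.astype(np.uint8)); 
    for k in np.argsort(-st[1:,4])[:3]+1:
        v,u=np.nonzero(l==k); p=cast("top",np.c_[u+lo[0],v+lo[1]],zt)[:,:2]; rc=cv2.minAreaRect((p*1000).astype(np.float32)); w,V=np.linalg.eigh(np.cov(p.T)); 
        print("blob",st[k,4],p.mean(0).round(4),"axis",np.degrees(np.arctan2(V[1,1],V[0,1])).round(1),"rect",np.round(rc[0],1),np.round(rc[1],1))
E
python3 - <<'E'
from h import *
im=cv2.imread("pics/top0.png")
bar(im,(135,262),(192,315),.054)
# lid disc: not-white mask
g=im[255:330,125:212].max(2); 
cv2.imwrite("pics/lidcrop.png",np.hstack([cv2.resize(im[250:330,128:208],(400,400),interpolation=cv2.INTER_CUBIC),cv2.resize(im[215:315,319:419],(400,400),interpolation=cv2.INTER_CUBIC)]))
# pot ring outer edge: bright vs black hob
b=(im[205:320,300:430].min(2)>85).astype(np.uint8)
c=max(cv2.findContours(b,cv2.RETR_EXTERNAL,cv2.CHAIN_APPROX_NONE)[0],key=cv2.contourArea)[:,0]+[300,205]
print("box",cv2.boundingRect(c)); print("ring",circ(cast("top",c,.136)))
E
```

```text
blob 249 [0.4479 0.3474] axis 54.0 rect [447.7 347.8] [108.3  19.4]
blob 43 [0.4366 0.4059] axis 74.9 rect [435.2 406.3] [15.6 18.5]
blob 1 [0.4744 0.3943] axis nan rect [474.4 394.3] [0. 0.]
box (327, 224, 85, 84)
ring (array([ 0.5025848 , -0.17723328]), np.float64(0.10442726315587912), 238)h.py:24: RuntimeWarning: Degrees of freedom <= 0 for slice
  v,u=np.nonzero(l==k); p=cast("top",np.c_[u+lo[0],v+lo[1]],zt)[:,:2]; rc=cv2.minAreaRect((p*1000).astype(np.float32)); w,V=np.linalg.eigh(np.cov(p.T));
  c *= np.true_divide(1, fact)
  c *= np.true_divide(1, fact)
```

View pics/lidcrop.png

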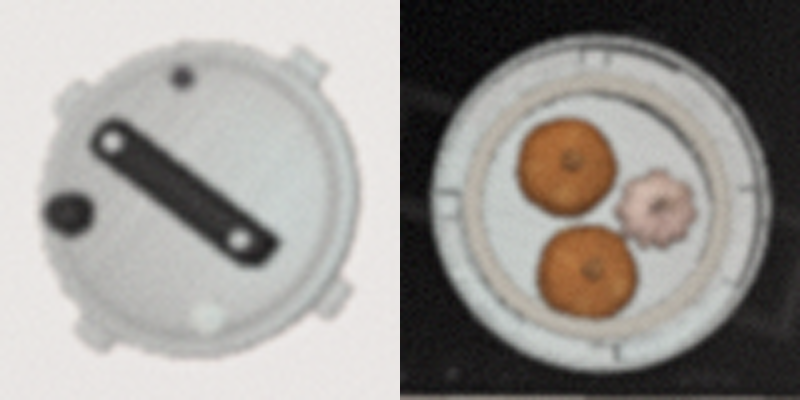

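The lid crop shows four clear tabs at (310,65), (72,97), (97,332) and (335,298), with the bar between (95,135) and (275,245). The ring's gap edges are faint, so I'll unwrap it for the yaw and fit the lid disc.

```bash
python3 - <<'E'
from h import *
im=cv2.imread("pics/top0.png"); 
g=im[248:332,122:215].max(2).astype(np.uint8); bg=np.median(g[:8]); print("bg",bg, np.median(g[35:50,20:35]), np.median(g[20:60,60:70]))
t,b=cv2.threshold(g,bg-18,255,cv2.THRESH_BINARY_INV)
c=max(cv2.findContours(b,cv2.RETR_EXTERNAL,cv2.CHAIN_APPROX_NONE)[0],key=cv2.contourArea)[:,0]+[122,248]
p=cast("top",c,.004); cc,R,n=circ(p); print("lid",cc,R,n)
d=p[:,:2]-cc; rr=np.hypot(*d.T); a=np.degrees(np.arctan2(d[:,1],d[:,0]))
print("tabs mod90",[(k,round(np.mean(a[(rr>R+.004)&(abs((a-k+180)%360-180)<25)]),1)) for k in(54,144,-126,-36)])
C=np.array([.5026,-.1772]); A=np.arange(0,360,.45); Rr=np.arange(.07,.112,.0003)
aa,r2=np.meshgrid(np.radians(A),Rr); P=np.stack([C[0]+r2*np.cos(aa),C[1]+r2*np.sin(aa),np.full_like(aa,.136)],-1).reshape(-1,3)
uv=proj("top",P).astype(np.float32).reshape(*aa.shape,2)
U=cv2.remap(im,uv[...,0],uv[...,1],cv2.INTER_CUBIC); 
h=np.clip(im[195:335,290:450].astype(float)*3.5,0,255).astype(np.uint8)
cv2.imwrite("pics/pol.png",np.vstack([cv2.resize(U,(800,160)),cv2.resize(h,(457,400)).__array__() if 0 else cv2.copyMakeBorder(cv2.resize(h,(457,400)),0,0,0,343,cv2.BORDER_CONSTANT)]))
E
```

```text
bg 234.0 182.0 202.0
lid [0.44943909 0.35279903] 0.08591775948378566 147
tabs mod90 [(54, np.float64(54.1)), (144, np.float64(144.5)), (-126, np.float64(-125.7)), (-36, np.float64(-37.0))]
```

View pics/pol.png

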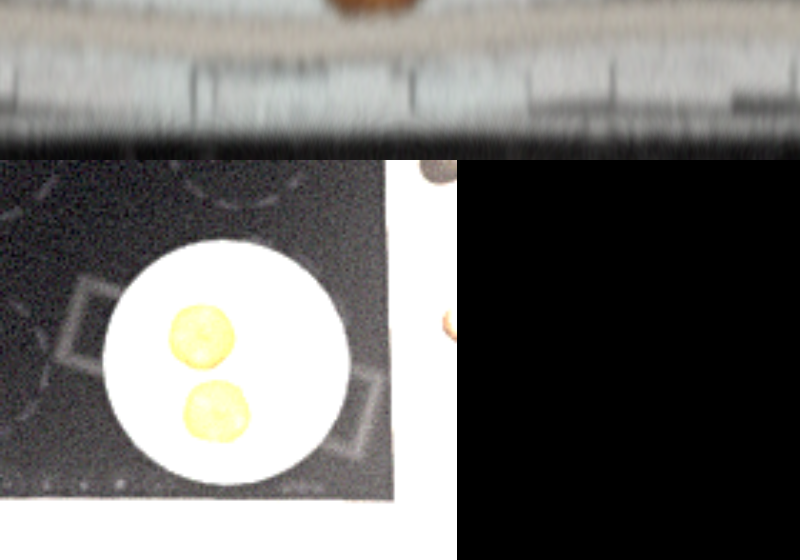

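Lid: centre (0.4494, 0.3528), yaw 54.0°. Ring: centre (0.5026, −0.1772). In the contrast-stretched crop the handle frames run from (74,317) to (370,415), which gives a pot yaw of about −18.7°. The ring's dark bands starting at polar columns 530 and 731 agree with that. Moving above the lid.

```bash
python3 -m crank '[[[-0.875,-0.41,0],0],[[-0.875,-0.41,0],0],[[-0.875,-0.41,0],0],[[-0.875,-0.41,0],0],[[-0.875,-0.41,0],0],[[-0.875,-0.41,0],0],[[-0.875,-0.41,0],0],[[-0.875,-0.41,0],0],[[-0.875,-0.41,0],0],[[-0.875,-0.41,0],0],[[-0.875,-0.41,0],0],[[-0.875,-0.41,0],0]]' 1
python3 -m crank '[[[0,0,0.15],1],[[0,0,0.15],1],[[0,0,0.15],1],[[0,0,0.15],1],[[0,0,0.15],1],[[0,0,0.15],1],[[0,0,0.15],1],[[0,0,0.15],1],[[0,0,0.15],1],[[0,0,0.15],1],[[0,0,0.15],1],[[0,0,0.15],1]]'
python3 -m crank '[[[0,0,0.15],1],[[0,0,0.15],0.45],[[0,0,0],0]]'
python3 -c "
from h import *
s=state();p=s['ee_pos'];y=np.radians(yaw());d=np.array([.4494,.3528])-p[:2];print('tool dx dy units',d@[np.cos(y),np.sin(y)]/.03,d@[np.sin(y),-np.cos(y)]/.03, 'turn',(yaw()-54)/8)"
```

```text
time: 1.6
ee_pos: [0.4499, 0.3529, 0.2222]
eef_rot: [0.16, 0.987, -0.0, -0.0]
ft_force: [0.2, 0.2, -0.8]
width: 0.0867
grip_force: 0.0
time: 3.1
ee_pos: [0.4492, 0.3536, 0.168]
eef_rot: [0.842, 0.54, -0.0, 0.0]
ft_force: [-0.3, 0.1, 0.4]
width: 0.0869
grip_force: 0.0
time: 3.48
ee_pos: [0.4491, 0.3535, 0.1589]
eef_rot: [0.891, 0.454, -0.001, 0.0]
ft_force: [-0.7, -0.2, -0.1]
width: 0.0872
grip_force: 0.0Traceback (most recent call last):
  File "<string>", line 3, in <module>
    s=state();p=s['ee_pos'];y=np.radians(yaw());d=np.array([.4494,.3528])-p[:2];print('tool dx dy units',d@[np.cos(y),np.sin(y)]/.03,d@[np.sin(y),-np.cos(y)]/.03, 'turn',(yaw()-54)/8)
  File "h.py", line 19, in state
    s=sensors.read_state(); print(round(s["time"],2),s["ee_pos"].round(4),"yaw",yaw().round(2),"F",s["ft_force"].round(2),"M",s["torque"].round(3),s["width"].round(4),s["grip_force"].round(1),"q",s["joint_positions"].round(2)); return s
                                                                                                                                                   ^^^^^^^^^^^^^^^^
AttributeError: 'float' object has no attribute 'round'
```

```bash
sed -i 's/s\["grip_force"\].round(1)/round(float(s["grip_force"]),1)/; s/s\["width"\].round(4)/round(float(s["width"]),4)/' h.py
python3 -m crank '[[[0,0,0.8],0],[[0,0,0.8],0],[[0,0,0.8],0],[[0,0,0.8],0],[[0,0,0.6],0],[[0,0,0.4],0],[[0,0,0.2],0],[[0,0,0],0]]' 1
python3 -m crank '[[[0,0,0],0],[[0,0,0],0],[[0,0,0],0],[[0,0,0],0],[[0,0,0],0],[[0,0,0],0]]' 0 50
python3 -c "
from h import *
s=state()"
```

```text
time: 4.47
ee_pos: [0.4495, 0.3538, 0.0276]
eef_rot: [0.891, 0.454, 0.0, -0.0]
ft_force: [0.3, -0.1, 0.5]
width: 0.0871
grip_force: 0.0
time: 5.22
ee_pos: [0.4495, 0.3538, 0.0276]
eef_rot: [0.891, 0.454, 0.0, -0.0]
ft_force: [-0.1, 1.1, 0.2]
width: 0.035
grip_force: 0.0
5.22 [0.4495 0.3538 0.0276] yaw 54.02 F [-0.05  1.08  0.23] M [-0.122  0.098  0.004] 0.035 0.0 q [-1.    0.41  0.31  1.82 -0.15  0.93 -1.26]
```

```bash

python3 -m crank '[[[0,0,0],0],[[0,0,0],0],[[0,0,0],0],[[0,0,0],0],[[0,0,0],0],[[0,0,0],0]]' 0 55
python3 -c "
from h import *
s=state()"
python3 -m crank '[[[0,0,-0.2],0],[[0,0,-0.5],0],[[0,0,-0.8],0],[[0,0,-1],0],[[0,0,-1],0],[[0,0,-1],0],[[0,0,-1],0],[[0,0,-1],0],[[0,0,-0.5],0],[[0,0,0],0]]'
python3 - <<'E'
from h import *
s=state()
im=vision.camera("side"); t=vision.camera("top")
cv2.imwrite("pics/lift.png",np.hstack([cv2.resize(im[130:290,150:310][:,:,::-1],(400,400)),cv2.resize(t[215:345,115:245][:,:,::-1],(400,400))]))
E
```

```text
time: 5.98
ee_pos: [0.4495, 0.3537, 0.0275]
eef_rot: [0.891, 0.454, 0.0, 0.0]
ft_force: [1.8, -0.8, -0.8]
width: 0.0239
grip_force: 55.0
5.97 [0.4495 0.3537 0.0275] yaw 54.01 F [ 1.75 -0.83 -0.77] M [-0.208 -0.181  0.009] 0.0239 55.0 q [-1.    0.41  0.31  1.82 -0.15  0.93 -1.26]
time: 7.22
ee_pos: [0.4497, 0.354, 0.2384]
eef_rot: [0.891, 0.454, 0.001, -0.0]
ft_force: [0.8, -0.2, -5.9]
width: 0.0238
grip_force: 55.0
7.22 [0.4497 0.354  0.2384] yaw 54.02 F [ 0.82 -0.25 -5.95] M [-0.037  0.054 -0.02 ] 0.0238 55.0 q [-1.04  0.21  0.35  1.6  -0.07  1.35 -1.32]
```

View pics/lift.png

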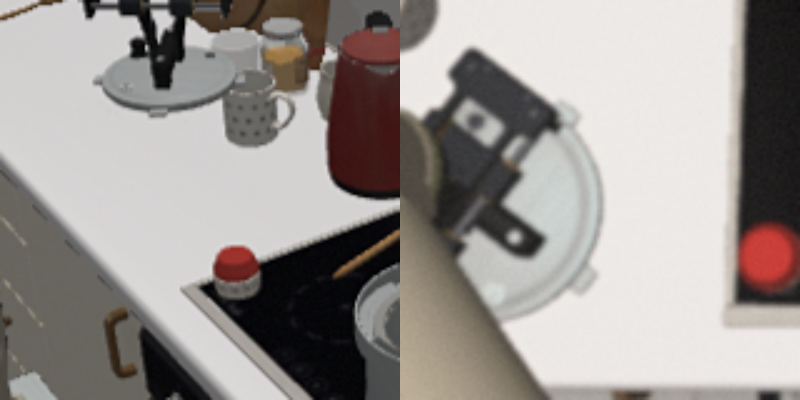

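The lid is held level, with the bar between the pads. Carrying it over the pot.

```bash

python3 -m crank '[[[-0.4,0.36,0],0],[[-0.83,0.74,0],0],[[-0.83,0.74,0],0],[[-0.83,0.74,0],0],[[-0.83,0.74,0],0],[[-0.83,0.74,0],0],[[-0.83,0.74,0],0],[[-0.83,0.74,0],0],[[-0.83,0.74,0],0],[[-0.83,0.74,0],0],[[-0.83,0.74,0],0],[[-0.83,0.74,0],0]]'
python3 -m crank '[[[-0.83,0.74,0],0],[[-0.83,0.74,0],0],[[-0.83,0.74,0],0],[[-0.83,0.74,0],0],[[-0.4,0.36,0],0],[[0,0,0],-0.7],[[0,0,0],-0.7],[[0,0,0],-0.76],[[0,0,0],0],[[0,0,0],0]]'
cat > tgt.py <<'E'
from h import *
import sys
def go(x,y,a):
    s=state();p=s['ee_pos'];k=np.radians(yaw());d=np.array([x,y])-p[:2];print('units dx dy',d@[np.cos(k),np.sin(k)]/.03,d@[np.sin(k),-np.cos(k)]/.03,'turn',(yaw()-a)/8)
go(*map(float,sys.argv[1:4]))
E
python3 tgt.py .5028 -.1765 71.3
python3 - <<'E'
from h import *
im=vision.camera("side"); t=vision.camera("top")
cv2.imwrite("pics/over.png",np.hstack([cv2.resize(im[150:310,250:410][:,:,::-1],(400,400)),cv2.resize(t[205:325,309:429][:,:,::-1],(400,400))]))
E
```

```text
time: 8.82
ee_pos: [0.4869, -0.0297, 0.2368]
eef_rot: [0.891, 0.454, -0.0, -0.0]
ft_force: [0.4, 0.3, -4.8]
width: 0.0232
grip_force: 55.0
time: 10.07
ee_pos: [0.5023, -0.1767, 0.2372]
eef_rot: [0.813, 0.582, -0.0, -0.0]
ft_force: [0.4, -0.2, -4.6]
width: 0.0233
grip_force: 55.0
10.07 [ 0.5023 -0.1767  0.2372] yaw 71.13 F [ 0.43 -0.19 -4.61] M [-0.122  0.058  0.014] 0.0233 55.0 q [-0.47  0.13  0.8   1.72 -0.1   1.33  0.02]
units dx dy 0.010832076512866844 0.014049023997218876 turn -0.021615685072005064
```

View pics/over.png

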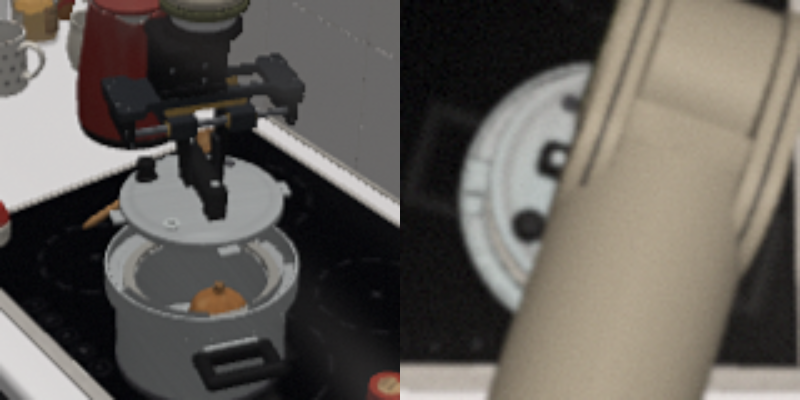

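The side view shows the lid level above the ring, roughly concentric. Lowering to just above the lugs.

```bash

python3 -m crank '[[[0.01,0.015,0.5],0],[[0,0,0.6],0],[[0,0,0.6],0],[[0,0,0.4],0],[[0,0,0.15],0],[[0,0,0],0],[[0,0,0],0]]'
python3 tgt.py .5028 -.1765 71.3
python3 - <<'E'
from h import *
im=vision.camera("side")
cv2.imwrite("pics/near.png",cv2.resize(im[170:320,270:395][:,:,::-1],(500,600),interpolation=cv2.INTER_CUBIC))
E
```

```text
time: 11.05
ee_pos: [0.5038, -0.1763, 0.1706]
eef_rot: [0.813, 0.583, 0.0, 0.0]
ft_force: [-0.2, -0.6, -4.4]
width: 0.0237
grip_force: 55.0
11.05 [ 0.5038 -0.1763  0.1706] yaw 71.3 F [-0.21 -0.62 -4.41] M [-0.108  0.118  0.008] 0.0237 55.0 q [-0.44  0.2   0.79  1.81 -0.15  1.2   0.06]
units dx dy -0.017973269545972434 -0.027770198279296623 turn -0.0004620429580004526
```

View pics/near.png

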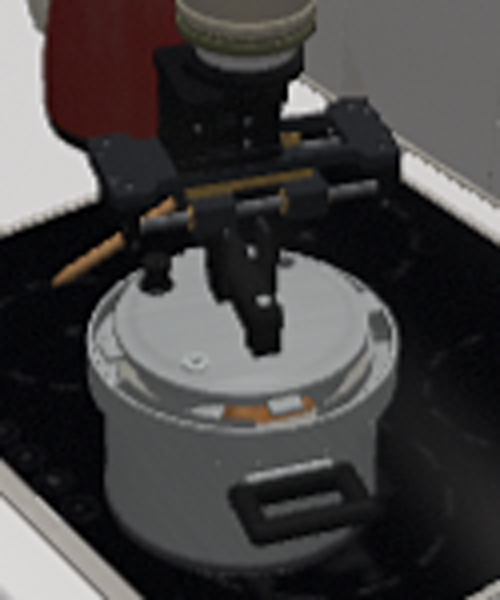

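The near tab is at (292,405), with the dark gap spanning about (222–318, 410). I'll check that by projecting the expected edges.

```bash
python3 - <<'E'
from h import *
C=np.array([.5026,-.1772])
def pc(c,r,a,z): a=np.radians(a); return ((proj("side",[[c[0]+r*np.cos(a),c[1]+r*np.sin(a),z]])[0]-[270,170])*4).round(0)
for b in(-18.7-90,-18.7):
  for z in(.134,.126):
    print("gap",b,z,[pc(C,.0885,b+e,z) for e in(-14,0,14)])
c=np.array([.5035,-.1769])
for b in(-108.7,-18.7): print("tab",b,[pc(c,.097,b+e,z) for z in(.1431,.1501) for e in(-6.5,6.5)])
im=vision.camera("side")
b=(cv2.cvtColor(im,cv2.COLOR_RGB2GRAY))
row=b[170+95:170+108,270+40:270+95]; print(row)
E
```

```text
gap -108.7 0.134 [array([248., 415.]), array([281., 412.]), array([311., 403.])]
gap -108.7 0.126 [array([248., 425.]), array([281., 421.]), array([311., 413.])]
gap -18.7 0.134 [array([369., 330.]), array([361., 312.]), array([347., 295.])]
gap -18.7 0.126 [array([368., 339.]), array([361., 321.]), array([346., 305.])]
tab -108.7 [array([270., 410.]), array([302., 404.]), array([270., 401.]), array([303., 395.])]
tab -18.7 [array([379., 307.]), array([368., 289.]), array([380., 299.]), array([368., 281.])]
[[ 76  87 105 125 149 157 156 155 154 154 155 155 155 157 160 162 163 165
  166 167 166 167 166 165 167 167 167 167 165 165 162 161 159 158 158 158
  159 147 124 106 100  81  77  75  74  81 130 143 124  91  72 108 152 155
  151]
 [ 75  73  76  86 100 110 127 140 151 156 157 159 157 158 160 161 162 163
  163 164 164 164 163 164 163 162 161 160 158 159 157 157 157 155 146 126
  113 102  86  78  78  76  77  75  71 121 143 125  91  73  89 138 159 159
  122]
 [ 76  76  75  73  73  74  88  96 106 113 129 135 152 156 157 160 160 160
  159 159 160 159 158 158 157 157 157 155 153 147 143 1
[... 1690 characters left out ...]
0  81
   60]
 [ 77  93  97 105 107 131 125 126  97  91  79  76  76  75  82  76  76  78
   77  80  81  82  81  85 109 107 107 118 129 133 134 136 141 147 150 153
  149 144 116  98 102  84  76  77  78  78  78  79  79  79  78  77  94  83
   41]
 [ 78  76  75  77  87 102  99 103 105 124 135 124 127 114  95  93  92  93
   79  76  75  77  77  86 133 138 138 145 152 152 152 147 143 143 116 109
  104 104  84  75  76  78  78  80  79  78  79  79  79  78  79  79  84  82
   36]
 [ 78  78  78  78  77  75  75  77  86  98 104 100 103  99 105 107 117 121
  128 131 131 130 128 129 141 140 128 124 113 110 107 103 102 103  83  79
   75  79  81  80  79  78  79  78  79  79  80  78  77  79  79  78  76  80
   33]]
```

```bash
python3 - <<'E'
from h import *
C=np.array([.5026,-.1772])
for uv in([326,271],[326,274],[318,271],[333,276],[334,275],[348,273],[349,271],[351,269]):
  for z in(.136,.130,.12):
    p=cast("side",uv,z)[0,:2]-C; print(uv,z,"r",round(np.hypot(*p)*1000,1),"a",np.degrees(np.arctan2(p[1],p[0])).round(1))
im=cv2.imread("pics/side0.png")
cv2.imwrite("pics/ring_side.png",cv2.resize(im[225:315,285:377],(736,592),interpolation=cv2.INTER_CUBIC))
E
```

```text
[326, 271] 0.136 r 80.0 a -133.2
[326, 271] 0.13 r 72.3 a -133.9
[326, 271] 0.12 r 59.5 a -135.4
[326, 274] 0.136 r 92.3 a -132.3
[326, 274] 0.13 r 84.7 a -132.8
[326, 274] 0.12 r 72.1 a -133.8
[318, 271] 0.136 r 85.1 a -147.1
[318, 271] 0.13 r 77.9 a -149.1
[318, 271] 0.12 r 66.3 a -153.5
[333, 276] 0.136 r 100.2 a -121.7
[333, 276] 0.13 r 92.6 a -121.2
[333, 276] 0.12 r 80.1 a -120.1
[334, 275] 0.136 r 96.3 a -120.0
[334, 275] 0.13 r 88.8 a -119.3
[334, 275] 0.12 r 76.3 a -117.8
[348, 273] 0.136 r 98.8 a -98.2
[348, 273] 0.13 r 92.4 a -95.7
[348, 273] 0.12 r 82.1 a -90.7
[349, 271] 0.136 r 93.0 a -94.2
[349, 271] 0.13 r 86.9 a -91.2
[349, 271] 0.12 r 77.2 a -85.2
[351, 269] 0.136 r 89.3 a -88.3
[351, 269] 0.13 r 83.6 a -84.8
[351, 269] 0.12 r 75.1 a -77.7
```

View pics/ring_side.png

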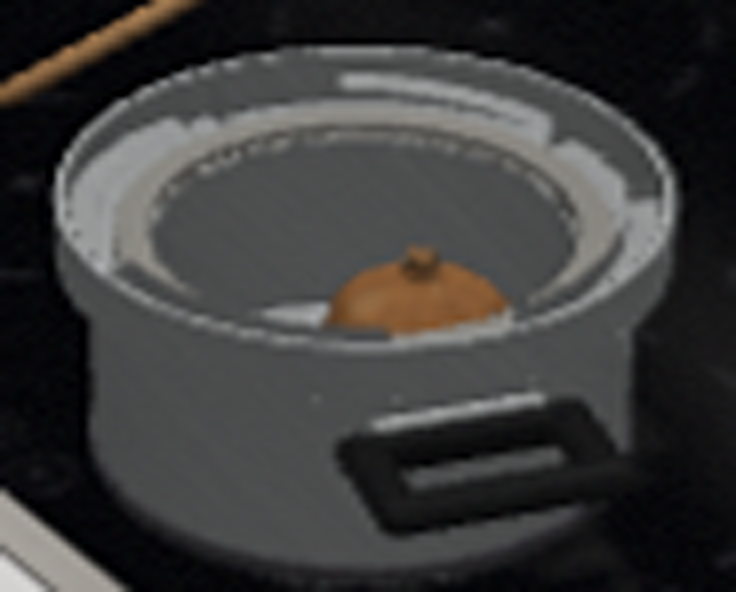

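```bash
python3 - <<'E'
from h import *
C=np.array([.5026,-.1772])
for x,y in([340,80],[550,130],[565,145],[625,190],[630,205],[215,122],[180,122],[75,190],[105,262],[390,335],[512,312],[550,140]):
  uv=[285+x/8,225+y/6.578]
  o=[]
  for z in(.134,.126,.118):
    p=cast("side",uv,z)[0,:2]-C; o+=[round(np.hypot(*p)*1000,1),np.degrees(np.arctan2(p[1],p[0])).round(1)]
  print((x,y),o)
im=cv2.imread("pics/top0.png"); 
for rr,z in((.092,.134),(.096,.134),(.099,.136)):
  A=np.arange(0,360,3); a=np.radians(A); uv=proj("top",np.c_[C[0]+rr*np.cos(a),C[1]+rr*np.sin(a),np.full(len(a),z)]).astype(np.float32)
  print(rr,cv2.remap(cv2.cvtColor(im,6),uv[None,:,0],uv[None,:,1],1)[0].tolist())
E
```

```text
(340, 80) [np.float64(78.1), np.float64(57.2), np.float64(89.8), np.float64(56.7), np.float64(101.6), np.float64(56.2)]
(550, 130) [np.float64(79.0), np.float64(-4.6), np.float64(86.2), np.float64(1.6), np.float64(94.2), np.float64(6.8)]
(565, 145) [np.float64(78.1), np.float64(-13.2), np.float64(83.9), np.float64(-6.3), np.float64(90.8), np.float64(-0.4)]
(625, 190) [np.float64(90.4), np.float64(-36.9), np.float64(92.0), np.float64(-30.0), np.float64(94.9), np.float64(-23.5)]
(630, 205) [np.float64(92.2), np.float64(-43.4), np.float64(92.5), np.float64(-36.5), np.float64(94.2), np.float64(-29.9)]
(215, 122) [np.float64(66.7), np.float64(99.8), np.float64(75.3), np.float64(93.7), np.float64(84.5), np.float64(88.8)]
(180, 122) [np.float64(75.8), np.float64(106.2), np.float64(83.6), np.float64(100.1), np.float64(92.1), np.float64(95.1)]
(75, 190) [np.float64(94.3), np.float64(145.3), np.float64(95.3), np.float64(138.7), np.float64(97.6), np.float64(132.3)]
(105, 262) [np.float64(97.0), np.float64(175.6), np.float64(92.3), np.float64(169.8), np.float64(88.7), np.float64(163.5)]
(390, 33
[... 1478 characters left out ...]
 175, 170, 170, 174, 171, 173, 177, 173, 167, 134, 122, 127, 132, 125, 131, 128, 133, 127, 124]
0.099 [110, 112, 110, 131, 134, 133, 140, 138, 146, 145, 146, 154, 157, 152, 157, 160, 164, 167, 164, 170, 167, 168, 175, 172, 176, 186, 180, 183, 179, 151, 183, 187, 169, 176, 182, 188, 188, 183, 183, 198, 184, 186, 189, 188, 178, 176, 183, 189, 189, 182, 185, 188, 189, 188, 186, 187, 191, 185, 187, 190, 190, 184, 161, 177, 184, 182, 188, 186, 189, 187, 181, 183, 178, 178, 175, 175, 173, 167, 167, 156, 136, 139, 137, 129, 129, 129, 127, 121, 122, 127, 126, 118, 119, 132, 134, 131, 140, 131, 131, 132, 132, 141, 130, 134, 141, 141, 142, 138, 140, 136, 107, 102, 104, 102, 99, 103, 99, 106, 106, 106]
```

The ring's front gap measures −120.4° to −95.3° and the far lug 0° to 57°, so the gap centre is about 71–72°. The lid is aligned. Lowering gently while watching the force.

```bash

python3 -m crank '[[[-0.02,-0.03,0.08],-0.07],[[0,0,0.08],0],[[0,0,0.08],0],[[0,0,0.08],0],[[0,0,0],0]]'; python3 tgt.py .5028 -.1765 71.3
python3 -m crank '[[[0,0,0.06],0],[[0,0,0.06],0],[[0,0,0],0]]'; python3 tgt.py .5028 -.1765 71.3
```

```text
time: 11.78
ee_pos: [0.5022, -0.1764, 0.1602]
eef_rot: [0.81, 0.587, -0.0, -0.0]
ft_force: [-0.3, -0.4, -4.2]
width: 0.0236
grip_force: 55.0
11.78 [ 0.5022 -0.1764  0.1602] yaw 71.86 F [-0.32 -0.39 -4.19] M [-0.119  0.077  0.012] 0.0236 55.0 q [-0.44  0.21  0.78  1.82 -0.16  1.18  0.08]
units dx dy 0.0013186182840276316 0.01959608982828938 turn 0.06956186258080699
time: 12.15
ee_pos: [0.5023, -0.1763, 0.1567]
eef_rot: [0.81, 0.587, -0.0, -0.0]
ft_force: [-0.1, -0.2, -4.5]
width: 0.0234
grip_force: 55.0
12.15 [ 0.5023 -0.1763  0.1567] yaw 71.86 F [-0.11 -0.2  -4.48] M [-0.116  0.082 -0.008] 0.0234 55.0 q [-0.44  0.21  0.78  1.83 -0.16  1.17  0.08]
units dx dy 0.00022040374322588566 0.017825814516025166 turn 0.07018869572273623
```

The underside is below the lug tops with no contact, so the tabs are in the gaps. Continuing down to the seal.

```bash

python3 -m crank '[[[0,0.01,0.06],0],[[0,0,0.06],0],[[0,0,0.06],0],[[0,0,0.06],0],[[0,0,0],0],[[0,0,0],0]]'; python3 tgt.py .5028 -.1765 71.3
python3 -m crank '[[[0,0,0.04],0],[[0,0,0.04],0],[[0,0,0],0],[[0,0,0],0]]'; python3 tgt.py .5028 -.1765 71.3
```

```text
time: 12.9
ee_pos: [0.503, -0.1766, 0.1507]
eef_rot: [0.81, 0.587, 0.001, 0.0]
ft_force: [-4.8, 1.0, 8.8]
width: 0.0236
grip_force: 55.0
12.9 [ 0.503  -0.1766  0.1507] yaw 71.85 F [-4.78  1.    8.79] M [ 0.316  1.175 -0.015] 0.0236 55.0 q [-0.43  0.22  0.78  1.83 -0.17  1.16  0.09]
units dx dy 0.00110583164979477 -0.008260028714849627 turn 0.06933669303544399
time: 13.4
ee_pos: [0.5035, -0.1768, 0.1499]
eef_rot: [0.81, 0.587, 0.001, 0.0]
ft_force: [-9.7, 4.4, 25.3]
width: 0.0239
grip_force: 55.0
13.4 [ 0.5035 -0.1768  0.1499] yaw 71.85 F [-9.67  4.39 25.26] M [0.77  2.545 0.018] 0.0239 55.0 q [-0.43  0.22  0.78  1.83 -0.17  1.15  0.09]
units dx dy 0.0013516069690024809 -0.026286905346827014 turn 0.06854819531962342
```

Contact came about 5 mm early, with a lateral push toward −x. I'll back off, shift 1.5 mm that way and retry.

```bash

python3 -m crank '[[[0,0,-0.1],0],[[0,0,-0.05],0],[[0,0,0],0],[[0,0,0],0]]'; python3 tgt.py .5028 -.1765 71.3
python3 -m crank '[[[0,-0.05,0],0],[[0,0,0.06],0],[[0,0,0.06],0],[[0,0,0.03],0],[[0,0,0],0],[[0,0,0],0]]'; python3 tgt.py .5028 -.1765 71.3
```

```text
time: 13.9
ee_pos: [0.5025, -0.1764, 0.1514]
eef_rot: [0.81, 0.587, -0.0, -0.0]
ft_force: [-0.0, 0.7, -4.9]
width: 0.0236
grip_force: 55.0
13.9 [ 0.5025 -0.1764  0.1514] yaw 71.87 F [-0.05  0.72 -4.88] M [-0.054  0.028 -0.036] 0.0236 55.0 q [-0.44  0.22  0.78  1.83 -0.17  1.16  0.08]
units dx dy 4.315370453764421e-05 0.009464950958349339 turn 0.07063923335849864
time: 14.65
ee_pos: [0.5019, -0.1763, 0.1499]
eef_rot: [0.81, 0.587, 0.001, 0.0]
ft_force: [-11.6, 4.0, 26.4]
width: 0.0236
grip_force: 55.0
14.65 [ 0.5019 -0.1763  0.1499] yaw 71.85 F [-11.6    4.02  26.42] M [ 0.713  2.791 -0.022] 0.0236 55.0 q [-0.43  0.22  0.78  1.84 -0.17  1.15  0.09]
units dx dy 0.00250065013268357 0.030334573344836233 turn 0.06849691200612007
```

Stiffness is about 22 N/mm and independent of the shift, so this is the seal. The lateral force is arm compliance. Easing the press, re-centring and starting the turn.

```bash

python3 -m crank '[[[0,0.04,-0.09],0],[[0,0,0],0],[[0,0,0],0]]'; python3 tgt.py .5028 -.1765 71.3
python3 -m crank '[[[0,0,0],0.4],[[0,0,0],0.4],[[0,0,0],0.4],[[0,0,0],0],[[0,0,0],0]]'; python3 tgt.py .5028 -.1765 71.3
```

```text
time: 15.02
ee_pos: [0.503, -0.1767, 0.1508]
eef_rot: [0.81, 0.587, 0.001, 0.001]
ft_force: [-2.7, 0.9, 8.4]
width: 0.0233
grip_force: 55.0
15.03 [ 0.503  -0.1767  0.1508] yaw 71.85 F [-2.69  0.89  8.37] M [0.038 0.663 0.035] 0.0233 55.0 q [-0.43  0.22  0.78  1.83 -0.17  1.16  0.09]
units dx dy 0.004134642204240198 -0.008202913331859185 turn 0.06885193817483959
time: 15.65
ee_pos: [0.5034, -0.1767, 0.1508]
eef_rot: [0.856, 0.517, 0.001, 0.001]
ft_force: [-0.8, 0.0, 7.4]
width: 0.0236
grip_force: 55.0
15.65 [ 0.5034 -0.1767  0.1508] yaw 62.27 F [-0.76  0.03  7.43] M [-0.024  0.186  0.003] 0.0236 55.0 q [-0.45  0.22  0.81  1.83 -0.18  1.16 -0.08]
units dx dy -0.004728007153704801 -0.021372951187768715 turn -1.1292220991404482
```

```bash

python3 -m crank '[[[0,0,0],0.4],[[0,0,0],0.3],[[0,0,0],0],[[0,0,0],0]]' >/dev/null; python3 tgt.py .5028 -.1765 71.3
python3 -m crank '[[[0,0,0],0.3],[[0,0,0],0],[[0,0,0],0]]'>/dev/null; python3 tgt.py .5028 -.1765 71.3
python3 -m crank '[[[0,0,0],0.25],[[0,0,0],0],[[0,0,0],0]]'>/dev/null; python3 tgt.py .5028 -.1765 71.3
```

```text
16.15 [ 0.5034 -0.1767  0.1508] yaw 56.67 F [0.13 0.98 7.46] M [-0.027  0.247  0.041] 0.0233 55.0 q [-0.47  0.23  0.82  1.83 -0.18  1.16 -0.17]
units dx dy -0.00716039553966565 -0.02106241606559682 turn -1.8283430404371757
16.52 [ 0.5034 -0.1766  0.1507] yaw 54.29 F [0.3  0.62 6.85] M [-0.085  0.169  0.237] 0.0238 55.0 q [-0.47  0.23  0.83  1.83 -0.18  1.16 -0.21]
units dx dy -0.00704269058255791 -0.018193953745602478 turn -2.1266089069938126
16.9 [ 0.5033 -0.1766  0.1506] yaw 52.3 F [ 0.41 -0.14  5.74] M [-0.204 -0.006  0.447] 0.0238 55.1 q [-0.48  0.23  0.83  1.84 -0.18  1.16 -0.24]
units dx dy -0.006197019221280122 -0.015728478761726217 turn -2.37474047199506
```

```bash

python3 -m crank '[[[0,0,0],0.1],[[0,0,0],0],[[0,0,0],0],[[0,0,0],0]]'>/dev/null; python3 tgt.py .5028 -.1765 71.3
python3 -m crank '[[[0,0,0],0],[[0,0,0],0]]'>/dev/null; python3 tgt.py .5028 -.1765 71.3
```

```text
17.4 [ 0.5032 -0.1766  0.1505] yaw 51.52 F [ 0.47 -0.98  4.71] M [-0.288  0.079  0.753] 0.0234 55.2 q [-0.48  0.23  0.83  1.84 -0.18  1.16 -0.26]
units dx dy -0.00549344862163917 -0.014792787973984018 turn -2.4723107859967977
17.65 [ 0.5032 -0.1766  0.1505] yaw 51.52 F [ 0.75 -0.45  6.2 ] M [-0.223  0.004  0.734] 0.0234 55.2 q [-0.48  0.23  0.83  1.84 -0.18  1.16 -0.26]
units dx dy -0.0056755298919923215 -0.013563989149524898 turn -2.4722239746568517
```

```bash

python3 -m crank '[[[0,0,0],-0.06],[[0,0,0],0],[[0,0,0],0]]'>/dev/null; python3 tgt.py .5028 -.1765 71.3
```

```text
18.02 [ 0.5032 -0.1767  0.1505] yaw 51.96 F [1.45 0.17 5.17] M [-0.157 -0.031  0.269] 0.0239 55.0 q [-0.48  0.23  0.83  1.84 -0.18  1.16 -0.25]
units dx dy -0.004748835321156865 -0.014439851544345286 turn -2.417771021598159
```

```bash

python3 -m crank '[[[0,0,0],0.03],[[0,0,0],0],[[0,0,0],0]]'>/dev/null; python3 tgt.py .5028 -.1765 71.3
```

```text
18.4 [ 0.5032 -0.1767  0.1505] yaw 51.74 F [ 0.88 -0.72  6.02] M [-0.206  0.058  0.47 ] 0.024 55.1 q [-0.48  0.23  0.83  1.84 -0.18  1.16 -0.25]
units dx dy -0.004935727004711577 -0.014862276398234002 turn -2.4449106003131575
```

About 0.47 N m, tight and not forced. Releasing and retreating straight up.

```bash

python3 -m crank '[[[0,0,0],0],[[0,0,0],0],[[0,0,0],0],[[0,0,0],0],[[0,0,0],0],[[0,0,0],0]]' 1
python3 -m crank '[[[0,0,-0.1],0],[[0,0,-0.3],0],[[0,0,-0.7],0],[[0,0,-1],0],[[0,0,-1],0],[[0,0,-1],0],[[0,0,-1],0],[[0,0,-0.8],0],[[0,0,0],0]]'
python3 - <<'E'
from h import *
state()
im=vision.camera("side"); t=vision.camera("top")
cv2.imwrite("pics/end.png",np.hstack([cv2.resize(im[170:320,260:410][:,:,::-1],(400,400),interpolation=cv2.INTER_CUBIC),cv2.resize(t[205:325,309:429][:,:,::-1],(400,400))]))
E
```

```text
time: 19.15
ee_pos: [0.5023, -0.1764, 0.1499]
eef_rot: [0.9, 0.436, 0.0, -0.0]
ft_force: [1.2, -0.4, 0.8]
width: 0.0759
grip_force: 0.0
time: 20.27
ee_pos: [0.503, -0.1769, 0.329]
eef_rot: [0.9, 0.436, 0.001, 0.001]
ft_force: [-0.1, -0.6, -0.4]
width: 0.087
grip_force: 0.0
20.27 [ 0.503  -0.1769  0.329 ] yaw 51.68 F [-0.12 -0.57 -0.39] M [-0.075  0.179  0.001] 0.087 0.0 q [-0.53  0.09  0.86  1.57 -0.07  1.52 -0.34]
```

View pics/end.png

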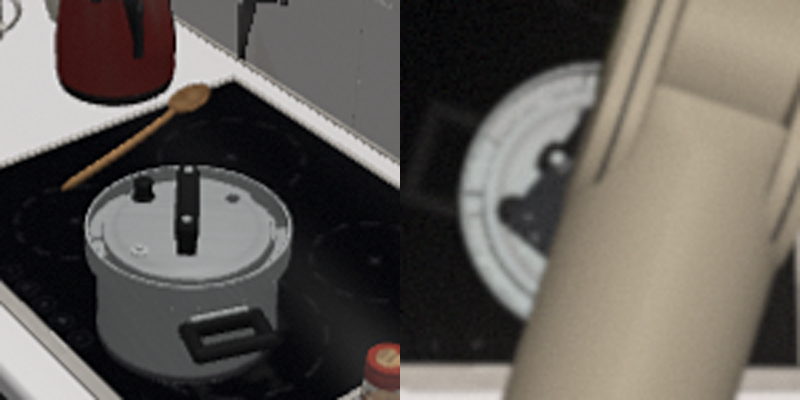

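The lid sits level inside the ring, with the bar at (187,210) in the side view. The pot's front handle at (232,335), the spoon and the jar look where they were. Handing in.

```bash
python3 -c "
from bench import r
print(r.close_job())"
```

```text
the job is handed in; nothing more can be done
None
```

The lid is in the ring and tight: the last wrist reading was 0.47 N m, after it briefly reached 0.75 N m and I eased it back. I released it and handed the job in at about 20 s, with the pot and the things around it looking undisturbed in the final picture.

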